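# Load the ball feed track from the tray

### The arm

A 6-joint arm with a two-finger parallel gripper is mounted at the origin on the work surface. World frame = base frame: x ahead of the robot, y to its left, z up, the work surface at z = 0. Lengths are in m, angles in rad, forces in N, time in s.
With the tool pointing down it reaches from about 0.3 to 0.875 m from the base axis. Payload 6.4 kg.
Tool frame: the origin (TCP) lies midway between the tips of the shut fingers; the grasp point (between the pads) lies 19 mm behind it; z points along the fingers, y is the line along which they close (so a half turn about z gives the same grasp; the last joint's range is limited). The gripper opens to 85 mm and grips with 20 to 120 N. Pads are 22 mm wide; open, the fingers measure 114 mm over their backs; the gripper's body (76 mm by 85 mm) begins 54 mm behind the grasp point. The pads swing forward as they close: fully open they stand 13 mm farther back than shut.
Start: joints at [-1.342, 0.181, 1.607, -0, 1.354, -0.206], TCP at [0.242, -0.522, 0.202] pointing down, gripper open.
Joint ranges: [-2.99, 2.99], [-0.89, 2.07], [0.3, 2.58], [-1.14, 4.28], [0, 2.63], [-3.12, 3.12]. Speed limits (rad/s): [2.57, 2.57, 3.01, 3.14, 3.14, 3.14].

### API

Orientations are given as a unit quaternion [w, x, y, z].
In Python, from bench import status, camera, ctrl gives the robot as it stands. The module is installed in compiled form; this text tells all that it offers.
- The arm moves only by the shell command python3 -m handwheel 'ROWS'. ROWS is JSON, a list that holds one entry, the list of rows, each a list of 7 numbers: the opening, from -1 (shut) to 1 (fully open), then the shift along the tool's x, y, z in cm, then the turn, a rotation vector about the tool's x, y, z in degrees. A call has 1 to 10 rows; each row is the pose to reach, as a shift and turn from the pose commanded when the call began, along the tool's axes at that moment; what a row does not reach only later rows make up. A row lasts 1/8 s, in which the tool goes at most 62.5 mm and 10.7 degrees, less where a joint would pass 70% of its speed; a pose out of reach is approached as far as the arm can. A call with a gripper value outside its range is refused whole. The fingers move at their own pace and stop on an object; the grip force is fixed at half the most. Time passes only in rows, so rows that repeat a pose let the fingers close. It gives the time, the measured TCP pose, the force, the opening and the grip force at its end, in the units of the state.
- status.get_obs(): the state, without advancing time (a new reading comes with each control period).
- camera(name): name is "side" or "top"; returns a dict with "frame" (420x560x3 uint8, blue, green, red), "depth" (420x560 float32, m along the optical axis (not along the pixel's ray), 0 where there is no reading), "fx", "fy", "cx", "cy" (pixels), "extrinsics" (4x4, takes a point from camera to world coordinates). Camera axes: x right, y down, z forward; pixel columns grow to the right and rows downward; lengths in m; the calibration is good to about 2 mm. A picture is of the moment at which its call begins.
- ctrl.hand_in(): hands the job in; it is judged then, once.
The state is a dict: "time_s": time; "q": joint angles; "dq": joint speeds; "joint_efforts": joint torques, N m; "eef_pos": TCP position; "eef_rot": TCP orientation; "wrist_force": force on the tool from outside, world axes, zero at the start; "torque": the same for the moment, N m; "opening": opening from 0.0 (shut) to 1.0 (fully open); "grasp_force": force on a finger pad.
Only numpy, scipy, OpenCV 4.12 (cv2) and the standard library are available. Lean on these libraries where they do the work, as an engineer would, in place of code of your own. Each camera call takes 0.05 s, during which the arm holds its last target. There are 200 camera calls.

### The job

First lift the saddle stop out of the feed track's groove and put it in the offcut bin. Then carry the ball tray over and tip its open edge over the track's front wall, against the fence, so that all four wooden balls run into the groove and line up in single file at its low end, none falling to the bench. Last, set the empty tray back down flat on the bench, and leave the other things on the bench where they are.

Things in the scene. Friction and masses are not known exactly. Their poses are not given: they have to be found in the camera images.
- track: Fixed wooden feed track: a straight square-sided groove 38 mm wide, 270 mm long, along own y, closed at both ends. Origin on the bench under the groove's middle; own x across it, to the fence. Front wall x -27 to -19 mm, top level at 76 mm; rear wall x 19 to 27 mm, top 76 mm; behind it the guide fence, face at x = 27, 10 mm thick, top at 105 mm. Base board 120 mm wide, 6 mm thick
- track_stop (a point): low end of the groove (track y = -135 mm): point on its floor at the end wall, mid-width, 32 mm above the bench. The floor rises at 4 degrees from here to 51 mm above the bench at the other end, so balls roll to this end
- stop_grip (a point): Loose wooden saddle stop hung in the groove, 80 mm tall, 90 g: stem 30 (x) x 44 (y) mm, 26 tall; crosshead 50 x 44 x 12 mm resting on both groove walls; upright grip block 22 (x) x 40 (y) mm, 42 tall, on top. Point on its axis 62 mm above the underside, 18 mm below the top; axes about as the track's. The fence is close beside it: fingers fit at its two ends along the groove
- tray_grip (a point): Loose wooden ball tray, 250 g, on the bench, open edge to own +x. Point: centre of its bridge handle, 87 mm above the tray's underside: a board 16 mm thick (x), 30 tall, 150 long (y), over the tray's middle, posts at y +-75 to 83 mm. Own z up. The pan's floor slopes 10 degrees down to the rear, so balls run out only when it is tipped forward (own +x down) by more than 10 degrees
- tray_lip (a point): middle of the tray's open edge, top side of its 5 mm thick floor: 58 mm ahead (own +x) of the handle's centre, 29 mm above the tray's underside. Pan 120 mm deep, 140 wide inside, 150 outside, walls 40 mm high on three sides (47 mm above the bench at the rear, 68 in front); runners below at y +-75 to 83 mm end 28 mm behind the lip
- bin: Fixed open plywood offcut bin, 140 x 140 x 60 mm outside, walls and floor 6 mm; origin at the centre of its underside
- ball0_center (a point): wooden ball knob, 30 mm across, 11 g, loose in the tray; point at its centre (four alike, side by side along the tray's rear wall at the start)
- ball1_center (a point): wooden ball knob, 30 mm across, 11 g, loose in the tray; point at its centre
- ball2_center (a point): wooden ball knob, 30 mm across, 11 g, loose in the tray; point at its centre
- ball3_center (a point): wooden ball knob, 30 mm across, 11 g, loose in the tray; point at its centre
- glue_mid (a point): the white glue bottle, 52 mm across, 150 mm tall, upright; bystander; point at its mid-height
- tin_mid (a point): a steel wax tin, 72 mm across, 45 mm tall; bystander; point at its mid-height
- mallet_mid (a point): a mallet 240 mm long with a black rubber head 70 x 120 x 50 mm lying on the bench, handle to own -x; bystander; point where handle and head meet
- chisel_mid (a point): a chisel 220 mm long with a dark wooden handle, 24 mm tall as it lies, its length along its own x; bystander; point mid-length, on its axis
- stone_mid (a point): a grey sharpening stone 50 x 150 x 25 mm; bystander; point at its centre
- scrap_mid (a point): a flat wooden scrap 90 (x) x 35 (y) x 20 mm lying on the bench; bystander; point at its centre
There are look-alikes about, which are no part of the job. Leave any red look-alike of the bin alone. Leave any blue or red look-alike of the part that bears tray_grip alone.

How it is judged:
By the outcome, as a careful person would: the job done as asked, in the order asked, and still so for the second after the job is handed in, with the robot touching nothing.
It also fails if it takes over 67 s, if anything falls off the work surface, if the arm or the gripper's body presses on something with over 40 N, if the wrist force passes 120 N, or if a joint passes its speed limit or range.

## Working session

There is one attempt and no reset: what is moved stays moved. The work goes in short steps, Python scripts to look and compute and a shell command to move; the robot and the scene stay as the last step left them, time stands still between calls to the robot, and variables do not carry over. Pictures are saved under pics/ and viewed, at most 10 in all, crops included, and the job is handed in when it is done.

```bash
mkdir -p pics; cat > h.py <<'E'
import numpy as np, cv2
from bench import status, camera, ctrl
from scipy.spatial.transform import Rotation as R
def cloud(c):
    d=c["depth"]; v,u=np.mgrid[:d.shape[0],:d.shape[1]]
    P=np.stack([(u-c["cx"])/c["fx"]*d,(v-c["cy"])/c["fy"]*d,d],-1)
    T=np.array(c["extrinsics"]); W=P@T[:3,:3].T+T[:3,3]; W[d==0]=np.nan; return W
def ray(c,u,v,z):
    T=np.array(c["extrinsics"]); r=T[:3,:3]@np.array([(u-c["cx"])/c["fx"],(v-c["cy"])/c["fy"],1]); o=T[:3,3]
    return o+r*(z-o[2])/r[2]
def rot(o): q=o["eef_rot"]; return R.from_quat([q[1],q[2],q[3],q[0]])
E
python3 - <<'E'
from h import *
for n in("top","side"):
    c=camera(n); cv2.imwrite(f"pics/{n}0.png",c["frame"]); np.savez(f"{n}0.npz",**c)
    print(n,c["fx"],c["cx"],c["cy"],np.round(c["extrinsics"],3).tolist())
o=status.get_obs(); print(o)
E
```

```text
top 381.45331480665317 281.7235814383055 209.78618032712166 [[-0.027, -0.997, 0.067, 0.427], [-1.0, 0.027, 0.012, -0.081], [-0.014, -0.067, -0.998, 1.165], [0.0, 0.0, 0.0, 1.0]]
side 500.3376239541167 287.35444725188495 210.14940413727803 [[-0.902, -0.322, 0.286, 0.023], [-0.431, 0.692, -0.579, 0.87], [-0.012, -0.646, -0.764, 1.39], [0.0, 0.0, 0.0, 1.0]]
{'time_s': 0.1, 'q': array([-1.34234365e+00,  1.81468375e-01,  1.60791254e+00,  1.93198240e-05,
        1.35380279e+00, -2.06286084e-01]), 'dq': array([ 0.00037587, -0.00062103, -0.00141851, -0.00104379, -0.00021097,
       -0.00055024]), 'joint_efforts': array([ 1.61620446e-04, -4.45876336e+01, -3.52236879e+01, -3.61255225e-04,
        4.20495504e-03, -2.41981394e-05]), 'eef_pos': array([ 0.24207831, -0.5209596 ,  0.20167118]), 'eef_rot': array([-7.95581494e-04,  9.76468293e-01,  2.15659548e-01,  6.14275025e-07]), 'wrist_force': array([ 0.67141358,  0.8222593 , -0.02530475]), 'torque': array([ 0.00045932,  0.01701222, -0.01541165]), 'grasp_force': 0.0, 'opening': 0.9983139483406853}
```

View pics/top0.png

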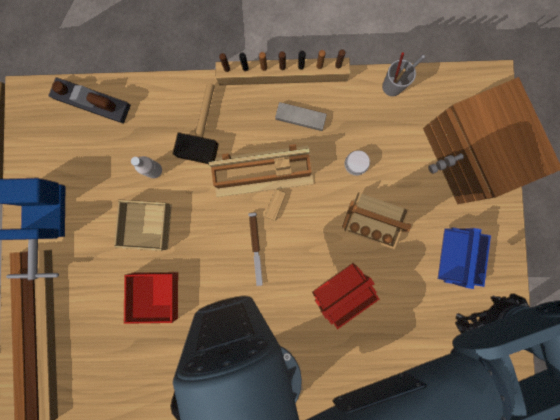

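View pics/side0.png

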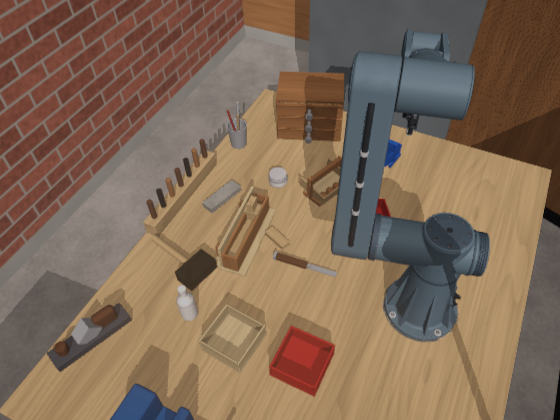

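The top view shows the natural-wood tray at about (376,218), with the balls along its lower, robot-side wall and the open edge facing up. The track is at (262,170) with the fence on its upper side, the stop at (283,162) and the beige bin at (142,225). The side view agrees.

```bash
python3 - <<'E'
from h import *
c=dict(np.load("top0.npz")); W=cloud(c)
def blob(name,box,zlo,zhi):
    u0,v0,u1,v1=box; m=np.zeros(W.shape[:2],bool); m[v0:v1,u0:u1]=1
    m&=(W[...,2]>zlo)&(W[...,2]<zhi); P=W[m]
    r=cv2.minAreaRect((P[:,:2]*1000).astype(np.float32))
    print(name,len(P),"z",np.round(np.median(P[:,2]),4),"rect",np.round(r[0],1),np.round(r[1],1),round(r[2],1)); return P
blob("fence",(200,140,325,200),.098,.112)
blob("walls",(200,140,325,200),.070,.082)
blob("stop",(265,140,305,190),.120,.140)
blob("cross",(265,140,305,190),.083,.095)
blob("handle",(335,185,420,255),.094,.112)
blob("trayall",(335,185,420,255),.03,.112)
blob("bin",(110,195,175,255),.053,.068)
blob("trackall",(200,140,325,200),.03,.112)
blob("glue",(125,145,165,185),.05,.17)
blob("scrap",(262,180,290,222),.013,.03)
# bench height check
print(np.nanmedian(W[240:300,190:240,2]))
f=cv2.resize(c["frame"][130:260,190:420],None,fx=3.4,fy=3.4,interpolation=cv2.INTER_CUBIC); cv2.imwrite("pics/crop.png",f)
h=W[130:260,190:420,2]; 
E
```

```text
fence 418 z 0.1058 rect [632.1  -9.1] [ 48.7 284.7] 6.1
walls 654 z 0.0768 rect [619.3 -10.3] [ 55.3 286. ] 6.1
stop 120 z 0.1305 rect [626.  -72.5] [22.2 39.5] 5.9
cross 163 z 0.0893 rect [628.3 -82.9] [ 52.3 112.2] 6.3
handle 377 z 0.103 rect [ 469.9 -343.1] [166.2  21.8] 69.0
trayall 1209 z 0.051 rect [ 465.7 -341.7] [166.6 125. ] 69.1
bin 446 z 0.0598 rect [470.4 348.9] [143.5 139.8] 84.7
trackall 2916 z 0.0614 rect [646.6   8.3] [327.  139.7] 89.7
glue 388 z 0.1022 rect [638.3 321.8] [44.8 52.2] 61.3
scrap 357 z 0.0209 rect [536.6 -46.4] [118.6  65.8] 3.3
0.0009196124931483141
```

View pics/crop.png

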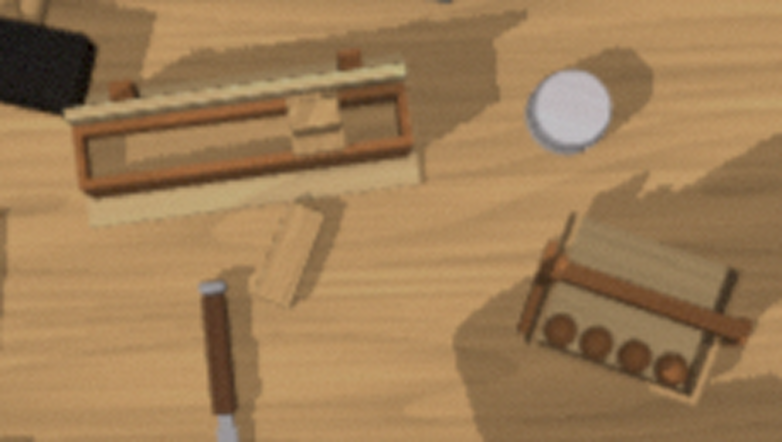

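Everything checks against the given sizes:

| Part | Centre (mm) | Yaw |
|---|---|---|
| Track | (619.5, -10.3) | 6.1° |
| Stop | (626, -72.5) | 6.1° |
| Tray handle | (470, -343) | tray x at -21° |
| Bin | (470, 349) | – |

Next I'll add a helper that turns a target pose into row units, then move above the stop.

```bash
cat >> h.py <<'E'
def down(yaw,tilt=0):   # tool pointing down, tool x at yaw deg; tilt about tool x (deg)
    return R.from_euler('z',yaw,degrees=True)*R.from_euler('x',180,degrees=True)*R.from_euler('x',tilt,degrees=True)
def row(p,Rt,o=None):
    o=o or status.get_obs(); R0=rot(o)
    return np.round(np.r_[R0.inv().apply(np.array(p)-o["eef_pos"])*100,(R0.inv()*Rt).as_rotvec(degrees=True)],2).tolist()
E
python3 - <<'E'
from h import *
o=status.get_obs()
print(row([.626,-.0725,.20],down(6.1)))
# tilt sign check: tray forward with tool x at 96.1 ; tool z should get -x comp
print(down(96.1,20).apply([0,0,1]))
E
```

```text
[53.71, -24.5, 0.22, -0.09, -0.0, 18.81]
[-0.34008361 -0.03634445 -0.93969262]
```

```bash
python3 -m handwheel '[[[1,6,-2.7,-1,0,0,2],[1,12,-5.5,-2,0,0,4],[1,18,-8.2,-3,0,0,6],[1,24,-11,-3,0,0,8],[1,30,-13.7,-3,0,0,10.5],[1,36,-16.4,-3,0,0,12.6],[1,42,-19.2,-3,0,0,14.7],[1,48,-21.9,-2,0,0,16.8],[1,53.7,-24.5,0,0,0,18.8],[1,53.7,-24.5,0,0,0,18.8]]]'; python3 -m handwheel '[[[1,0,0,0,0,0,0],[1,0,0,0,0,0,0],[1,0,0,0,0,0,0]]]'; python3 - <<'E'
from h import *
print(status.get_obs()["eef_pos"], row([.626,-.0725,.096],down(6.1)))
E
```

```text
time_s: 1.35
eef_pos: [0.6268, -0.07, 0.2009]
eef_rot: [-0.001, 0.999, 0.054, -0.001]
wrist_force: [-0.8, -0.4, 0.1]
opening: 0.998
grasp_force: 0.0
time_s: 1.72
eef_pos: [0.6257, -0.0743, 0.2029]
eef_rot: [0.0, 0.999, 0.053, 0.0]
wrist_force: [-0.0, 0.5, -0.7]
opening: 0.998
grasp_force: 0.0
[ 0.62567767 -0.07434466  0.20294624] [0.05, -0.18, 10.69, 0.02, -0.02, -0.08]
```

```bash
python3 -m handwheel '[[[1,0,-0.2,4,0,0,0],[1,0,-0.2,8,0,0,0],[1,0,-0.2,10,0,0,0],[1,0,-0.2,10.7,0,0,0],[1,0,-0.2,10.7,0,0,0],[-1,0,-0.2,10.7,0,0,0],[-1,0,-0.2,10.7,0,0,0],[-1,0,-0.2,10.7,0,0,0],[-1,0,-0.2,10.7,0,0,0],[-1,0,-0.2,10.7,0,0,0]]]'; python3 -m handwheel '[[[-1,0,0,0,0,0,0],[-1,0,0,0,0,0,0]]]'
```

```text
time_s: 2.98
eef_pos: [0.6267, -0.0715, 0.0969]
eef_rot: [0.001, 0.999, 0.053, 0.001]
wrist_force: [-0.4, -0.9, 6.5]
opening: 0.436
grasp_force: 59.6
time_s: 3.22
eef_pos: [0.6267, -0.0715, 0.0969]
eef_rot: [0.0, 0.999, 0.053, 0.001]
wrist_force: [-1.1, -0.5, 6.5]
opening: 0.44
grasp_force: 59.6
```

```bash
python3 -m handwheel '[[[-1,0,0,-2,0,0,0],[-1,0,0,-5,0,0,0],[-1,0,0,-9,0,0,0],[-1,0,0,-13,0,0,0],[-1,0,0,-13,0,0,0]]]'; python3 - <<'E'
from h import *
print(status.get_obs()["eef_pos"], row([.470,.349,.20],down(-5.3)))
c=camera("side"); cv2.imwrite("pics/s1.png",c["frame"][120:330,150:400])
E
```

```text
time_s: 3.85
eef_pos: [0.6283, -0.0716, 0.2311]
eef_rot: [0.001, 0.999, 0.053, 0.004]
wrist_force: [1.0, 0.1, -0.1]
opening: 0.438
grasp_force: 60.1
[ 0.62825063 -0.0716316   0.23111252] [-11.27, -43.52, 2.88, 0.14, -0.47, 11.43]
```

View pics/s1.png

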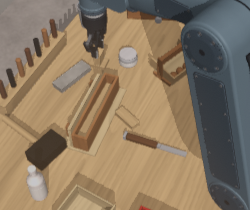

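The crop shows the stop held in the gripper at about (95,50), clear of the track. The groove is empty. Next: carry it to the bin.

```bash
python3 -m handwheel '[[[-1,-1.3,-5,0,0,0,1.5],[-1,-2.6,-10,0,0,0,3],[-1,-3.9,-15,0,0,0,4.5],[-1,-5.2,-20,0,0,0,6],[-1,-6.5,-25,0,0,0,7.5],[-1,-7.8,-30,0,0,0,9],[-1,-9.1,-35,0,0,0,10],[-1,-10.3,-40,0,0,0,11],[-1,-11.3,-43.5,1,0,0,11.4],[-1,-11.3,-43.5,2.9,0,0,11.4]]]';  python3 -m handwheel '[[[-1,0,0,0,0,0,0],[-1,0,0,0,0,0,0],[-1,0,0,0,0,0,0]]]'; python3 - <<'E'
from h import *
print(row([.470,.349,.06],down(-5.3)))
E
```

```text
time_s: 5.15
eef_pos: [0.4654, 0.3514, 0.1953]
eef_rot: [0.0, 0.999, -0.044, -0.001]
wrist_force: [0.5, -0.3, -0.6]
opening: 0.437
grasp_force: 60.3
time_s: 5.52
eef_pos: [0.4681, 0.3486, 0.1972]
eef_rot: [-0.0, 0.999, -0.047, 0.0]
wrist_force: [0.3, -1.3, -0.2]
opening: 0.435
grasp_force: 60.3
[0.17, -0.05, 13.72, -0.02, -0.05, -0.08]
```

```bash
python3 -m handwheel '[[[-1,0.2,0,5,0,0,0],[-1,0.2,0,10,0,0,0],[-1,0.2,0,13,0,0,0],[-1,0.2,0,14,0,0,0],[-1,0.2,0,14,0,0,0],[0.4,0.2,0,14,0,0,0],[0.4,0.2,0,14,0,0,0],[0.4,0.2,0,14,0,0,0],[0.4,0.2,0,10,0,0,0],[0.4,0.2,0,4,0,0,0]]]'; python3 -m handwheel '[[[0.4,0,0,-4,0,0,0],[1,0,0,-10,0,0,0],[1,0,0,-10,0,0,0]]]'; python3 - <<'E'
from h import *
c=camera("side");W=cloud(c)
m=(abs(W[...,0]-.47)<.06)&(abs(W[...,1]-.349)<.06)&(W[...,2]>.07)&(W[...,2]<.1)
print(m.sum(),np.nanmedian(W[m],0),status.get_obs()["eef_pos"])
print(row([.470,-.343,.22],down(69)))
E
```

```text
time_s: 6.78
eef_pos: [0.4676, 0.3485, 0.1558]
eef_rot: [0.001, 0.999, -0.046, -0.002]
wrist_force: [1.0, 0.7, 0.5]
opening: 0.703
grasp_force: 0.0
time_s: 7.15
eef_pos: [0.4721, 0.3507, 0.2634]
eef_rot: [-0.003, 0.999, -0.046, 0.005]
wrist_force: [-0.1, 0.3, -0.5]
opening: 1.001
grasp_force: 0.0
130 [0.46516584 0.35111882 0.08574992] [0.47061626 0.34999701 0.25993022]
[6.29, 69.02, 3.8, 0.04, -0.4, -74.28]
```

The stop stands in the bin with its top at 86 mm, which is 6 + 80 as expected. Now to the tray.

```bash
python3 -m handwheel '[[[1,0.6,6,0,0,0,-6],[1,1.2,12,0,0,0,-12],[1,1.8,18,0,0,0,-18],[1,2.4,24,0,0,0,-25],[1,3,30,0,0,0,-32],[1,3.6,36,0,0,0,-39],[1,4.2,42,0,0,0,-46],[1,4.8,48,0,0,0,-52],[1,5.4,54,0,0,0,-58],[1,5.9,60,0,0,0,-65]]]'; python3 - <<'E'
from h import *
print(row([.470,-.343,.20],down(69)))
E
```

```text
time_s: 8.45
eef_pos: [0.4717, -0.2551, 0.2548]
eef_rot: [-0.001, 0.866, 0.499, -0.0]
wrist_force: [0.9, 1.2, 0.0]
opening: 0.998
grasp_force: 0.0
[-7.69, 4.28, 5.47, -0.13, -0.05, -9.08]
```

```bash
python3 -m handwheel '[[[1,-4,2,3,0,0,-5],[1,-7.7,4.3,5.5,0,0,-9.1],[1,-7.7,4.3,5.5,0,0,-9.1],[1,-7.7,4.3,5.5,0,0,-9.1]]]'; python3 - <<'E'
from h import *
c=dict(np.load("top0.npz")); W=cloud(c)
m=np.zeros(W.shape[:2],bool); m[185:255,335:420]=1; m&=(W[...,2]>.099)&(W[...,2]<.112)
P=W[m]; r=cv2.minAreaRect((P[:,:2]*1000).astype(np.float32)); print(r, np.median(P,0))
c=camera("side"); W=cloud(c)
m=(abs(W[...,0]-.47)<.12)&(abs(W[...,1]+.343)<.12)&(W[...,2]>.098)&(W[...,2]<.108)
P=W[m]; print(m.sum()); print(cv2.minAreaRect((P[:,:2]*1000).astype(np.float32)) if m.sum()>5 else 0)
print(status.get_obs()["eef_pos"],row([.470,-.343,.068],down(69)))
E
```

```text
time_s: 8.95
eef_pos: [0.4704, -0.341, 0.2004]
eef_rot: [-0.001, 0.825, 0.565, 0.0]
wrist_force: [0.1, 0.5, 0.5]
opening: 1.001
grasp_force: 0.0
((469.8680419921875, -343.1056213378906), (166.18212890625, 21.814468383789062), 68.99713134765625) [ 0.46857096 -0.34380825  0.10316149]
110
((473.26910400390625, -320.8542785644531), (120.70366668701172, 26.76304817199707), 67.4493179321289)
[ 0.47095103 -0.34086763  0.2013492 ] [-0.24, -0.0, 13.33, -0.03, -0.03, -0.18]
```

```bash
python3 -m handwheel '[[[1,-0.2,0,5,0,0,0],[1,-0.2,0,9,0,0,0],[1,-0.2,0,12,0,0,0],[1,-0.2,0,13.1,0,0,0],[1,-0.2,0,13.1,0,0,0],[0.2,-0.2,0,13.1,0,0,0],[-0.2,-0.2,0,13.1,0,0,0],[-0.5,-0.2,0,13.1,0,0,0],[-1,-0.2,0,13.1,0,0,0],[-1,-0.2,0,13.1,0,0,0]]]'; python3 -m handwheel '[[[-1,0,0,0,0,0,0],[-1,0,0,0,0,0,0],[-1,0,0,0,0,0,0]]]'
```

```text
time_s: 10.25
eef_pos: [0.4702, -0.3439, 0.0711]
eef_rot: [0.0, 0.825, 0.565, -0.0]
wrist_force: [-2.8, 1.3, 4.7]
opening: 0.147
grasp_force: 58.6
time_s: 10.62
eef_pos: [0.4702, -0.3439, 0.0711]
eef_rot: [0.0, 0.825, 0.565, -0.0]
wrist_force: [-1.8, 1.1, 5.5]
opening: 0.148
grasp_force: 58.6
```

```bash
cat >> h.py <<'E'
TO=np.array([.6195,-.0103]); TY=6.1
LIP=np.array([0,.058,.042])
def tw(x,y,z): a=np.radians(TY); return np.array([TO[0]+x*np.cos(a)-y*np.sin(a),TO[1]+x*np.sin(a)+y*np.cos(a),z])
def liprow(x,y,z,tilt,o=None):
    Rt=down(90+TY,tilt); return row(tw(x,y,z)-Rt.apply(LIP),Rt,o)
def lipnow():
    o=status.get_obs(); p=o["eef_pos"]+rot(o).apply(LIP); a=np.radians(TY); d=p[:2]-TO
    return np.round([d[0]*np.cos(a)+d[1]*np.sin(a),-d[0]*np.sin(a)+d[1]*np.cos(a),p[2]],4)
E
python3 -m handwheel '[[[-1,0,0,-1,0,0,0],[-1,0,0,-2.5,0,0,0],[-1,0,0,-4.5,0,0,0],[-1,0,0,-7,0,0,0],[-1,0,0,-9.5,0,0,0],[-1,0,0,-11.5,0,0,0],[-1,0,0,-12.5,0,0,0],[-1,0,0,-13,0,0,0]]]'; python3 - <<'E'
from h import *
print(lipnow(),liprow(-.06,.04,.15,0))
c=camera("top"); cv2.imwrite("pics/t2.png",c["frame"][130:330,280:480])
E
```

```text
time_s: 11.62
eef_pos: [0.4703, -0.3438, 0.2011]
eef_rot: [0.0, 0.825, 0.565, 0.0]
wrist_force: [0.8, -0.8, -2.3]
opening: 0.15
grasp_force: 58.6
[-0.1323 -0.3423  0.1591] [34.63, -10.46, 0.9, 0.03, 0.02, -27.29]
```

View pics/t2.png

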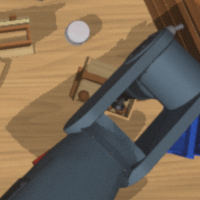

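The crop shows the tray held and level with the balls still in it, around (115,105). Next comes a gentle carry to the track.

```bash
python3 -m handwheel '[[[-1,1,-0.3,0,0,0,-0.8],[-1,3,-0.9,0,0,0,-2.4],[-1,6,-1.8,0,0,0,-4.7],[-1,9.5,-2.9,0,0,0,-7.5],[-1,13,-3.9,0,0,0,-10.2],[-1,16.5,-5,0,0,0,-13],[-1,20,-6,0,0,0,-15.8],[-1,23.5,-7.1,0,0,0,-18.5],[-1,27,-8.2,0.3,0,0,-21.3],[-1,30,-9.1,0.6,0,0,-23.6]]]'; python3 -m handwheel '[[[-1,2,0,0,0,0,-1.8],[-1,3.5,0,0,0,0,-2.8],[-1,4.3,0,0,0,0,-3.5],[-1,4.3,0,0,0,0,-3.5]]]'; python3 - <<'E'
from h import *
print(lipnow(),liprow(-.05,.04,.12,0))
c=camera("side"); cv2.imwrite("pics/s3.png",c["frame"][90:330,150:400]); np.savez("s3.npz",**c)
W=cloud(c)
# track check from side view: fence top & walls
for a,b in((.1,.11),(.072,.08)):
    m=(abs(W[...,0]-.63)<.06)&(abs(W[...,1]+.01)<.17)&(W[...,2]>a)&(W[...,2]<b); P=W[m]
    print(len(P),cv2.minAreaRect((P[:,:2]*1000).astype(np.float32)))
c=camera("top"); np.savez("t3.npz",**c)
E
```

```text
time_s: 12.92
eef_pos: [0.4928, -0.0283, 0.1939]
eef_rot: [-0.001, 0.691, 0.723, -0.0]
wrist_force: [-1.1, 0.7, -2.2]
opening: 0.148
grasp_force: 58.7
time_s: 13.42
eef_pos: [0.4918, 0.0122, 0.1945]
eef_rot: [0.0, 0.669, 0.743, -0.0]
wrist_force: [-0.5, -0.6, -3.1]
opening: 0.146
grasp_force: 58.7
[-0.0666  0.0358  0.1525] [0.41, 1.66, 3.25, -0.0, 0.01, -0.14]
220 ((647.492919921875, -6.79888916015625), (13.680802345275879, 288.06414794921875), 6.181951522827148)
366 ((616.2520141601562, -5.9276275634765625), (65.0874252319336, 283.3170471191406), 4.239162921905518)
```

View pics/s3.png

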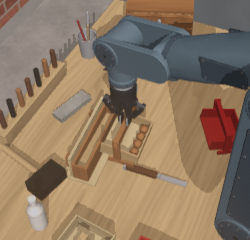

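The crop shows the tray level beside the track with all four balls along its rear wall, around (140,140). I'll check the tray against the track within the same images.

```bash
python3 - <<'E'
from h import *
o=status.get_obs(); print("pred handle top centre",o["eef_pos"]+rot(o).apply([0,0,-.031]))
a=np.radians(TY)
def tr(P): d=P[:,:2]-TO; return np.c_[d[:,0]*np.cos(a)+d[:,1]*np.sin(a),-d[:,0]*np.sin(a)+d[:,1]*np.cos(a)]*1000
for n in("s3","t3"):
    c=dict(np.load(n+".npz")); W=cloud(c)
    for nm,y0,y1,z0,z1,x0,x1 in (("handleL",75,140,.218,.235,-170,-60),("handleR",-70,-5,.218,.235,-170,-60),("fence",-150,150,.1,.112,0,60),("rearwall",-150,-60,.07,.082,10,26),("frontwall",-150,-60,.07,.082,-35,-10)):
        P=W[np.isfinite(W[...,2])&(W[...,2]>z0)&(W[...,2]<z1)]; t=tr(P); k=(t[:,0]>x0)&(t[:,0]<x1)&(t[:,1]>y0)&(t[:,1]<y1)
        if k.sum()>5: print(n,nm,k.sum(),"x",np.round(np.percentile(t[k,0],[3,50,97]),1),"y",np.round(np.percentile(t[k,1],[1,99]),1),"z",round(np.median(P[k,2]),4))
E
```

```text
pred handle top centre [0.492029   0.01139432 0.22551564]
s3 handleL 84 x [-135.4 -126.5 -117.1] y [ 76.3 120.1] z 0.226
s3 handleR 15 x [-135.7 -133.  -128.1] y [-40.7 -15.4] z 0.2242
s3 fence 227 x [22.3 27.3 34.4] y [-136.8  140.8] z 0.1051
s3 rearwall 54 x [15.1 21.1 25.7] y [-135.1  -62. ] z 0.0755
s3 frontwall 29 x [-30.8 -26.6 -19.7] y [-124.8  -61.8] z 0.0762
t3 handleR 101 x [-130.9 -123.2 -114.7] y [-47.7 -11.9] z 0.227
t3 fence 395 x [26.4 30.9 36.3] y [-139.5  137.7] z 0.1057
t3 rearwall 89 x [12.3 21.1 25.5] y [-141.8  -61.8] z 0.0768
t3 frontwall 98 x [-27.5 -23.5 -13. ] y [-141.5  -61.8] z 0.0772
```

```bash
sed -i 's/TO=np.array(.*\]);/TO=np.array([.6173,-.0105]);/' h.py; python3 - <<'E'
from h import *
print(lipnow())
for a in ((-.04,.04,.11,0),(-.017,.04,.10,5),(-.016,.04,.086,8)): print(a,liprow(*a))
E
```

```text
[-0.0642  0.0348  0.1525]
(-0.04, 0.04, 0.11, 0) [0.5, 2.42, 4.25, 0.0, 0.02, -0.22]
(-0.017, 0.04, 0.1, 5) [0.51, 5.11, 4.76, 5.0, 0.01, -0.22]
(-0.016, 0.04, 0.086, 8) [0.52, 5.46, 5.89, 8.0, 0.01, -0.22]
```

```bash
python3 -m handwheel '[[[-1,0.2,0.5,1,0,0,0],[-1,0.4,1.4,2.4,0,0,0],[-1,0.5,2.4,3.8,1,0,-0.2],[-1,0.5,3.4,4.2,2,0,-0.2],[-1,0.5,4.4,4.5,3.5,0,-0.2],[-1,0.5,5.1,4.8,5,0,-0.2],[-1,0.5,5.3,5.3,6.5,0,-0.2],[-1,0.5,5.45,5.8,8,0,-0.2],[-1,0.5,5.45,5.9,8,0,-0.2],[-1,0.5,5.45,5.9,8,0,-0.2]]]'; python3 - <<'E'
from h import *
print(lipnow(),status.get_obs()["wrist_force"])
for t in (11,13,15,18): print(t,liprow(-.016,.04,.085,t))
c=camera("top"); cv2.imwrite("pics/t4.png",cv2.resize(c["frame"][120:230,180:340],None,fx=4,fy=4))
c=camera("side"); np.savez("s4.npz",**c); cv2.imwrite("pics/s4.png",cv2.resize(c["frame"][160:300,200:360],None,fx=3,fy=3))
cv2.imwrite("pics/b4.png",np.vstack([cv2.resize(cv2.imread("pics/t4.png"),(480,300)),cv2.resize(cv2.imread("pics/s4.png"),(480,300))]))
E
```

```text
time_s: 14.78
eef_pos: [0.5454, 0.0225, 0.1353]
eef_rot: [-0.047, 0.667, 0.742, -0.052]
wrist_force: [-0.9, -0.2, -3.0]
opening: 0.149
grasp_force: 58.7
[-0.0164  0.0405  0.0856] [-0.92182127 -0.23285048 -3.01611906]
11 [-0.04, 0.27, -0.24, 2.98, -0.02, 0.02]
13 [-0.04, 0.44, -0.44, 4.98, -0.02, 0.02]
15 [-0.04, 0.6, -0.62, 6.98, -0.02, 0.02]
18 [-0.04, 0.86, -0.89, 9.98, -0.02, 0.02]
```

View pics/b4.png

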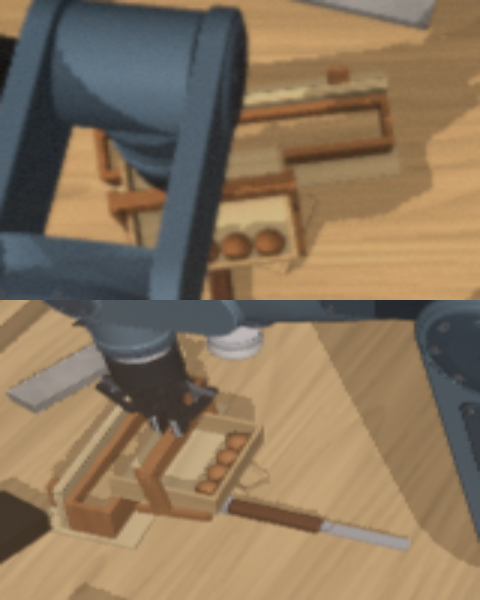

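The picture shows the lip over the front wall, with the balls still at the rear of the tray: (240,245) in the upper half, (220,465) in the lower. The wrist force is only the tray's weight, so nothing is touching. I'll tilt gently past 10°.

```bash
python3 -m handwheel '[[[-1,0,0.15,-0.12,1.5,0,0],[-1,0,0.27,-0.24,3,0,0],[-1,0,0.35,-0.34,4,0,0],[-1,0,0.44,-0.44,5,0,0],[-1,0,0.52,-0.53,6,0,0],[-1,0,0.52,-0.53,6,0,0],[-1,0,0.52,-0.53,6,0,0],[-1,0,0.52,-0.53,6,0,0],[-1,0,0.52,-0.53,6,0,0],[-1,0,0.52,-0.53,6,0,0]]]'; python3 - <<'E'
from h import *
print(lipnow())
for t in (17,20,24,28): print(t,liprow(-.016,.04,.086,t))
c=camera("side"); a=c["frame"][160:300,200:360]
c=camera("top"); b=c["frame"][120:230,180:340]
cv2.imwrite("pics/b5.png",np.vstack([cv2.resize(b,(480,300)),cv2.resize(a,(480,300))]))
E
```

```text
time_s: 16.12
eef_pos: [0.5515, 0.0231, 0.1401]
eef_rot: [-0.082, 0.663, 0.738, -0.091]
wrist_force: [-0.7, -0.8, -2.4]
opening: 0.152
grasp_force: 58.8
[-0.0158  0.0404  0.0853]
17 [-0.04, 0.19, -0.36, 3.0, -0.01, 0.01]
20 [-0.04, 0.43, -0.64, 6.0, -0.01, 0.01]
24 [-0.04, 0.78, -1.0, 10.0, -0.01, 0.01]
28 [-0.04, 1.15, -1.34, 14.0, -0.01, 0.01]
```

View pics/b5.png

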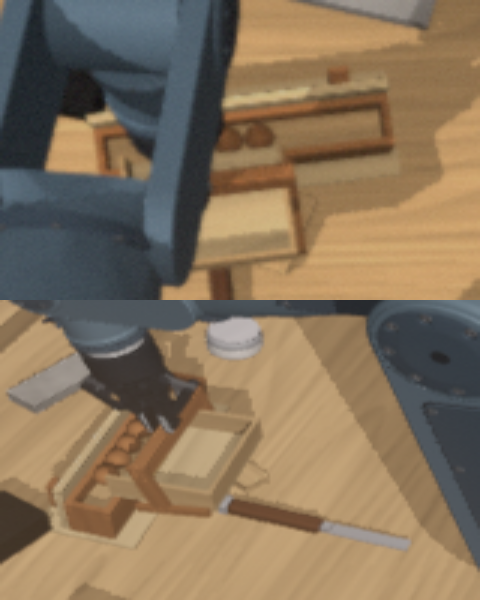

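The balls have rolled to the lip, abreast, at (245,135) in the upper half and (125,440) in the lower. I'll carry on tilting.

```bash
python3 -m handwheel '[[[-1,0,0,0,0,0,0],[-1,0,0,0,0,0,0],[-1,0,0.1,-0.18,1.5,0,0],[-1,0,0.19,-0.36,3,0,0],[-1,0,0.31,-0.5,4.5,0,0],[-1,0,0.43,-0.64,6,0,0],[-1,0,0.6,-0.82,8,0,0],[-1,0,0.78,-1,10,0,0],[-1,0,0.78,-1,10,0,0],[-1,0,0.78,-1,10,0,0]]]'; python3 -m handwheel '[[[-1,0,0,0,0,0,0],[-1,0,0,0,0,0,0],[-1,0,0,0,0,0,0],[-1,0,0,0,0,0,0],[-1,0,0,0,0,0,0],[-1,0,0,0,0,0,0]]]'; python3 - <<'E'
from h import *
print(lipnow())
for a in ((-.02,.04,.10,28),(-.06,.04,.15,15),(-.09,.04,.15,0)): print(a,liprow(*a))
c=camera("side"); a=c["frame"][160:300,200:360]
c=camera("top"); b=c["frame"][120:230,180:340]
cv2.imwrite("pics/b6.png",np.vstack([cv2.resize(b,(480,300)),cv2.resize(a,(480,300))]))
E
```

```text
time_s: 17.48
eef_pos: [0.5614, 0.0242, 0.1476]
eef_rot: [-0.139, 0.654, 0.728, -0.155]
wrist_force: [0.2, 0.0, -1.7]
opening: 0.15
grasp_force: 58.9
time_s: 18.23
eef_pos: [0.5614, 0.0241, 0.1478]
eef_rot: [-0.139, 0.654, 0.728, -0.155]
wrist_force: [0.7, -1.0, -1.9]
opening: 0.152
grasp_force: 58.9
[-0.016   0.0404  0.0859]
(-0.02, 0.04, 0.1, 28) [-0.03, -0.64, -1.52, 4.0, -0.01, 0.02]
(-0.06, 0.04, 0.15, 15) [-0.03, -7.22, -3.11, -9.0, -0.01, 0.02]
(-0.09, 0.04, 0.15, 0) [-0.03, -10.58, -0.13, -24.0, -0.01, 0.01]
```

View pics/b6.png

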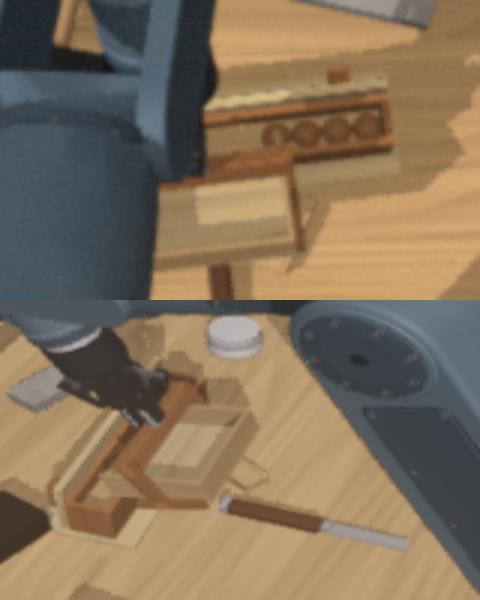

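All four balls lie in single file at the groove's low end, (275–370,130) in the upper half. Now I'll lift the tray clear, level it and take it back to its place.

```bash
python3 -m handwheel '[[[-1,0,-0.6,-1.3,0,0,0],[-1,0,-1.8,-3,0,0,0],[-1,0,-3.5,-4,-4,0,0],[-1,0,-6,-3.8,-9,0,0],[-1,0,-8,-3,-14,0,0],[-1,0,-9.5,-1.5,-19,0,0],[-1,0,-10.6,-1,-24,0,0],[-1,0,-10.6,-1,-24,0,0],[-1,0,-10.6,-1,-24,0,0]]]'; python3 - <<'E'
from h import *
print(lipnow(),row([.470,-.343,.20],down(69)))
E
```

```text
time_s: 19.45
eef_pos: [0.4701, 0.0139, 0.2017]
eef_rot: [0.001, 0.668, 0.744, 0.0]
wrist_force: [0.9, 0.1, -1.1]
opening: 0.152
grasp_force: 58.9
[-0.0857  0.0399  0.1598] [-35.49, -3.8, 0.19, 0.11, 0.02, 27.1]
```

```bash
python3 -m handwheel '[[[-1,-2,-0.2,0,0,0,1.5],[-1,-6,-0.6,0,0,0,4.5],[-1,-10.5,-1.1,0,0,0,8],[-1,-15,-1.6,0,0,0,11.5],[-1,-19.5,-2.1,0,0,0,15],[-1,-24,-2.6,0,0,0,18.5],[-1,-28.5,-3,0,0,0,22],[-1,-32.5,-3.5,0,0,0,25],[-1,-34.7,-3.7,0,0,0,26.6],[-1,-35.5,-3.8,0,0,0,27.1]]]'; python3 -m handwheel '[[[-1,0,0,0,0,0,0],[-1,0,0,0,0,0,0]]]'; python3 - <<'E'
from h import *
print(row([.4702,-.3439,.072],down(69)))
c=camera("top"); W=cloud(c); m=c["frame"][130:180,265:320]
E
```

```text
time_s: 20.7
eef_pos: [0.4695, -0.3436, 0.1996]
eef_rot: [-0.001, 0.824, 0.566, 0.0]
wrist_force: [0.2, 0.9, -1.9]
opening: 0.147
grasp_force: 58.9
time_s: 20.95
eef_pos: [0.4695, -0.3415, 0.2]
eef_rot: [-0.0, 0.824, 0.567, 0.0]
wrist_force: [-0.2, 1.3, -2.5]
opening: 0.148
grasp_force: 58.9
[-0.21, 0.16, 12.8, -0.03, -0.04, 0.11]
```

```bash
python3 -m handwheel '[[[-1,-0.2,0.1,3,0,0,0],[-1,-0.2,0.1,6.5,0,0,0],[-1,-0.2,0.1,9.5,0,0,0],[-1,-0.2,0.1,11.5,0,0,0],[-1,-0.2,0.1,12.4,0,0,0],[-1,-0.2,0.1,12.8,0,0,0],[-1,-0.2,0.1,12.8,0,0,0],[-1,-0.2,0.1,12.8,0,0,0]]]'; python3 - <<'E'
from h import *
print(row([.4702,-.3439,.071],down(69)))
E
```

```text
time_s: 22.0
eef_pos: [0.4699, -0.3455, 0.073]
eef_rot: [0.001, 0.824, 0.567, 0.0]
wrist_force: [0.2, -0.2, -2.1]
opening: 0.152
grasp_force: 58.9
[0.16, -0.03, 0.2, 0.08, 0.03, 0.02]
```

```bash
python3 -m handwheel '[[[-1,0,0,0.1,0,0,0],[-1,0,0,0.2,0,0,0],[-1,0,0,0.2,0,0,0]]]'; python3 -m handwheel '[[[-0.4,0,0,0,0,0,0],[0,0,0,0,0,0,0],[0,0,0,0,0,0,0],[0,0,0,0,0,0,0],[0,0,0,-2,0,0,0],[0,0,0,-6,0,0,0],[0,0,0,-11,0,0,0],[0,0,0,-16,0,0,0],[0,0,0,-16,0,0,0]]]'; python3 - <<'E'
from h import *
print(row([.242,-.52,.24],down(24.9)))
E
```

```text
time_s: 22.38
eef_pos: [0.4698, -0.3454, 0.0711]
eef_rot: [0.0, 0.824, 0.567, 0.0]
wrist_force: [-1.6, 2.2, 5.8]
opening: 0.146
grasp_force: 60.0
time_s: 23.5
eef_pos: [0.4715, -0.3472, 0.2355]
eef_rot: [0.005, 0.824, 0.567, 0.001]
wrist_force: [0.5, -0.1, -0.9]
opening: 0.499
grasp_force: 0.0
[-24.35, -15.24, -0.48, 0.56, 0.04, 44.12]
```

```bash
python3 -m handwheel '[[[0,-4,-2.5,0,0,0,7],[0,-8,-5,0,0,0,14],[0,-12,-7.5,0,0,0,21],[0,-16,-10,0,0,0,28],[0,-20,-12.5,0,0,0,35],[0,-24,-15,0,0,0,43],[0,-24,-15,0,0,0,43],[0,-24,-15,0,0,0,43],[0,-24,-15,0,0,0,43]]]'; python3 - <<'E'
from h import *
c=camera("top"); cv2.imwrite("pics/t9.png",c["frame"]); W=cloud(c)
m=np.zeros(W.shape[:2],bool); m[185:255,335:420]=1; m&=(W[...,2]>.094)&(W[...,2]<.112); P=W[m]
print(np.median(P[:,2]),cv2.minAreaRect((P[:,:2]*1000).astype(np.float32)))
E
```

```text
time_s: 24.62
eef_pos: [0.2444, -0.5144, 0.2295]
eef_rot: [-0.001, 0.974, 0.226, 0.0]
wrist_force: [0.5, -0.4, 0.8]
opening: 0.502
grasp_force: 0.0
0.10295260338711121 ((469.2970275878906, -345.18408203125), (167.2576141357422, 21.53188705444336), 69.15794372558594)
```

View pics/t9.png

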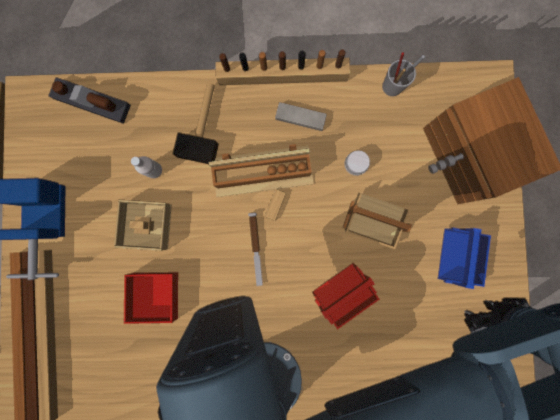

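The picture shows the balls in file at (270–305,168), the stop in the bin at (145,225) and the empty tray flat at (376,218). Everything else is where it was, so I'm handing in.

```bash
python3 -c "
from bench import ctrl; print(ctrl.hand_in())"
```

```text
the job is handed in; nothing more can be done
None
```

The job is handed in, about 25 s in: the stop is in the bin, all four balls are in single file at the groove's low end, the empty tray is back flat on the bench, and the last picture shows nothing else moved.

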